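# End of shift: sweep the charger bank off

### The arm

A 6-joint arm with a two-finger parallel gripper is mounted at the origin on the work surface. World frame = base frame: x ahead of the robot, y to its left, z up, the work surface at z = 0. Lengths are in m, angles in rad, forces in N, time in s.
With the tool pointing down it reaches from about 0.375 to 0.9 m from the base axis. Payload 3.1 kg.
Tool frame: the origin (TCP) lies between the finger pads; the fingertips stand manip.nose_length ahead of it and the grasp point (between the pads) lies 5 mm behind it (manip.nose_length is the distance from the TCP to the fingertips, in m); z points along the fingers, y is the line along which they close (so a half turn about z gives the same grasp; the last joint's range is limited). The gripper opens to 85 mm and grips with 20 to 120 N. Pads are 22 mm wide; open, the fingers measure 114 mm over their backs; the gripper's body (76 mm by 85 mm) begins 54 mm behind the grasp point. The pads swing forward as they close: fully open they stand 13 mm farther back than shut.
Start: joints at [-1.343, 0.527, 1.433, -0, 1.181, -0.178], TCP at [0.247, -0.574, 0.245] pointing down, gripper open.
Joint ranges: [-3.08, 3.08], [-0.75, 2.2], [0.22, 2.44], [-1.43, 4.57], [0, 2.65], [-2.85, 2.85]. Speed limits (rad/s): [2.79, 2.79, 3.14, 3.14, 3.14, 3.14].

### API

Orientations are given as a unit quaternion [x, y, z, w].
In Python, from station import monitor, eyes, job, manip gives the robot as it stands.
- The arm moves only by the shell command python3 -m pendant 'ROWS' [FORCE]. ROWS is JSON, a list that holds one entry, the list of rows, each a list of 7 numbers: the shift along the tool's x, y, z as a fraction of full scale, then the turn, a rotation vector about the tool's x, y, z as a fraction of full scale, then the opening, from 0 (shut) to 1 (fully open). A call has 1 to 20 rows; each row shifts and turns the commanded pose from where the row before left it, along the tool's axes as they then stand; what a row does not reach is not made up. Full scale, the value 1, is 800 mm for a shift and 0.12 rad for a turn. A row lasts 1/10 s, in which the tool goes at most 50 mm and 8.59 degrees, less where a joint would pass 70% of its speed; a pose out of reach is approached as far as the arm can. A call with a number of a shift or a turn outside -1 to 1 is refused whole. A call with a gripper value outside its range is refused whole. The fingers move at their own pace and stop on an object; FORCE is the grip in N (left out, the last holds). Time passes only in rows, so rows that do not move let the fingers close. It gives the time, the measured TCP pose, the force, the opening and the grip force at its end, in the units of the state.
- monitor.sense(): the state, without advancing time (a new reading comes with each control period).
- eyes.snapshot(name): name is "scene" or "top" or "wrist"; returns a dict with "pixels" (384x512x3 uint8, red, green, blue), "depth" (384x512 float32, m along the optical axis (not along the pixel's ray), 0 where there is no reading), "intrinsics" (3x3 intrinsics, pixels), "eye" and "attitude" of the camera in the world. Camera axes: x right, y down, z forward; pixel columns grow to the right and rows downward; lengths in m; the calibration is good to about 2 mm. A picture is of the moment at which its call begins.
- job.sign_off(): hands the job in; it is judged then, once.
The state is a dict: "t": time; "q": joint angles; "qd": joint speeds; "tau": joint torques, N m; "tcp_pos": TCP position; "tool_rot": TCP orientation; "force": force on the tool from outside, world axes, zero at the start; "ft_torque": the same for the moment, N m; "finger_gap": opening from 0.0 (shut) to 1.0 (fully open); "gripper_force": force on a finger pad.
Only numpy, scipy, OpenCV 4.12 (cv2) and the standard library are available. Lean on these libraries where they do the work, as an engineer would, in place of code of your own. Each camera call takes 0.05 s, during which the arm holds its last target. There are 200 camera calls.

### The job

Switch off the row of five charger levers on the bank in a single drag of a fingertip from the bare end, without lifting away partway, so that each is laid well over; leave the lone lever at the far end on. The beam's height is set by hand and unknown, so feel for it gently first, and do not force anything or disturb the other things on the bench.

Things in the scene. Friction and masses are not known exactly. Their poses are not given: they have to be found in the camera images.
- stand: Fixed stand of the switch bank: dark steel foot plate 100 x 345 x 8 mm with two posts. Origin: centre of its underside, z up, y along the bank towards the lone lever, x across. The posts carry a level aluminium beam, 70 mm wide, 345 mm long, 35 mm thick, right above the foot. Its flat top is 100 to 160 mm above the bench, set by hand and NOT reported; it holds against 60 N.
- bare_end (a point): Point on the stand's underside (bench level, not the beam's height) below the bare end of the beam: y = -142 mm in the stand's frame, x = 0. Here, from y = -172 to -105 mm, the beam's top is bare and flat: a place to feel for its height. Labels elsewhere rise under 1.5 mm.
- row_end (a point): Point on the stand's underside (bench level) below the free space between lever5 and the lone lever: y = +98 mm in the stand's frame, x = 0. The fingertip's leading edge must pass y = +102 mm to lay lever5 over, and stay short of +130 mm to keep off the lone lever.
- lever1 (a joint): Lever 1 of the row from the bare end, hinged at the beam's top at y = -85 mm, x = 0 of the stand. Starts at 0 to 0.12. 0 rad = on (stop), leaning 20 deg from upright to -y of the stand; 0.35 upright; 1.55 = off (stop), leaning 69 deg to +y. Off counts from 1.1. Black T, 28 mm from hinge to crossbar's centre; bar 24 mm across the beam, 8 mm thick.
- lever2 (a joint): Lever 2 of the row from the bare end, hinged at the beam's top at y = -45 mm, x = 0 of the stand. Starts at 0 to 0.12. Same make as lever1. Height of the bar's top above the beam's top: on 30 mm, upright 32, fully off 14, at 1.1 rad 24.5. A fingertip dragged past to +y lays the lever over until it just slips under the tip: a tip below 14 mm jams, one too high leaves it half thrown.
- lever3 (a joint): Lever 3 of the row from the bare end, hinged at the beam's top at y = -5 mm, x = 0 of the stand. Starts at 0 to 0.12. Same make as lever1. No spring: friction of about 2.5 N at the bar, it stays where it is left.
- lever4 (a joint): Lever 4 of the row from the bare end, hinged at the beam's top at y = 35 mm, x = 0 of the stand. Starts at 0 to 0.12. Same make as lever1.
- lever5 (a joint): Lever 5 of the row from the bare end, hinged at the beam's top at y = 75 mm, x = 0 of the stand. Starts at 0 to 0.12. Same make as lever1.
- lone_lever (a joint): The sixth lever, alone at y = +150 mm of the stand, same make and values; it starts on (0 to 0.12) and stays on.
- driver: Bystander: electric screwdriver, olive, 225 mm long, 40 mm thick, lying along its x; origin under its middle.
- tray: Bystander: clear tray with compartments, 160 x 220 x 35 mm; origin under its centre.
- carton: Bystander: cardboard carton 70 x 110 x 45 mm standing close behind the bank; origin under its centre.
- bit_case: Bystander: flat black bit case 50 x 90 x 22 mm close in front of the bank; origin under its centre.
- tape: Bystander: paper tape roll, 90 mm across, 24 mm high, lying close in front of the bank; origin under its centre.
- cleaner: Bystander: white bottle 56 mm across, 130 mm high; origin under its centre.
- screw_cup: Bystander: steel bowl 70 mm across, 40 mm high; origin under its centre.

How it is judged:
By the outcome, as a careful person would: the job done as asked, in the order asked, and still so for the second after the job is handed in, with the robot touching nothing.
It also fails if it takes over 48 s, if anything falls off the work surface, if the arm or the gripper's body presses on something with over 40 N, if the wrist force passes 120 N, or if a joint passes its speed limit or range.

## Working session

There is one attempt and no reset: what is moved stays moved. The work goes in short steps, Python scripts to look and compute and a shell command to move; the robot and the scene stay as the last step left them, time stands still between calls to the robot, and variables do not carry over. Pictures are saved under pics/ and viewed, at most 10 in all, crops included, and the job is handed in when it is done.

```bash
mkdir -p pics; ls
cat > h.py <<'E'
import numpy as np, cv2
from station import monitor, eyes, job, manip
from scipy.spatial.transform import Rotation as R
def att(a):
    a=np.array(a,float)
    return a if a.shape==(3,3) else R.from_quat(a).as_matrix()
def pts(s):
    d=s["depth"];K=np.array(s["intrinsics"]);v,u=np.mgrid[:d.shape[0],:d.shape[1]]
    c=np.stack([(u-K[0,2])/K[0,0]*d,(v-K[1,2])/K[1,1]*d,d],-1)
    return c@att(s["attitude"]).T+np.array(s["eye"])
def save(s,n): cv2.imwrite("pics/"+n,cv2.cvtColor(s["pixels"],cv2.COLOR_RGB2BGR))
E
python3 - <<'E'
from h import *
import pickle
print(manip.nose_length,monitor.sense())
S={}
for n in("scene","top"):
    s=eyes.snapshot(n);save(s,n+"1.png");S[n]=s;print(n,s["eye"],s["attitude"],s["intrinsics"])
pickle.dump(S,open("s.pkl","wb"))
a=cv2.imread("pics/scene1.png");b=cv2.imread("pics/top1.png")
cv2.imwrite("pics/both.png",cv2.resize(np.vstack([a,b]),None,fx=.78,fy=.78))
E
```

```text
pics
0.014 {'t': 0.0, 'q': array([-1.34350554e+00,  5.28442551e-01,  1.43390730e+00,  2.73748552e-05,
        1.18137512e+00, -1.78510590e-01]), 'qd': array([-4.32506541e-04, -1.59690033e-03, -2.63875042e-03,  5.11116670e-04,
        1.06807279e-05,  1.08248798e-03]), 'tau': array([ 1.22269757e-03, -4.42344511e+01, -1.78020823e+01, -1.59908172e-04,
        8.39797460e-03, -9.94358942e-07]), 'tcp_pos': array([ 0.24659397, -0.57355641,  0.24434649]), 'tool_rot': array([ 9.79486671e-01,  2.01506141e-01, -1.33478570e-05, -1.06615204e-03]), 'force': array([-0.07747742,  0.09576997, -0.73690479]), 'ft_torque': array([0.01647217, 0.00229063, 0.02193486]), 'gripper_force': 0.0, 'finger_gap': 1.0002049975566119}
scene [1.44724467 0.48660902 0.90545471] [ 0.45189114  0.7750383  -0.38287612 -0.22026326] [[479.09644485   0.         255.07359279]
 [  0.         479.09644485 189.14179404]
 [  0.           0.           1.        ]]
top [ 0.44958329 -0.04491703  1.5887052 ] [-0.70489535  0.70854947 -0.01934837  0.02656741] [[478.3507449    0.         253.76154537]
 [  0.         478.3507449  200.2951609 ]
 [  0.           0.           1.        ]]
```

View pics/both.png

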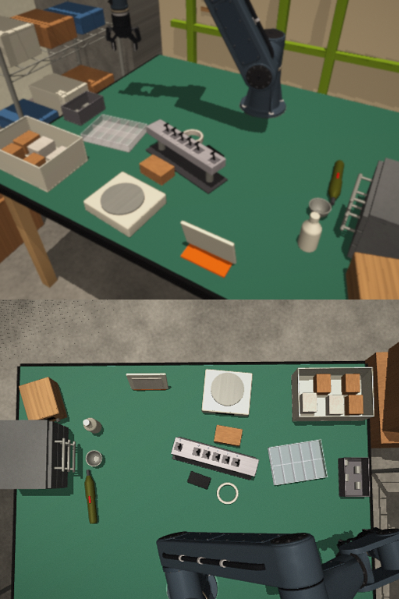

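Composite: the bank lies across the middle of the top view, at about (215,457) in the composite. The lone lever is at its left end and the bare end is at its right.

Run:
```python
from h import *
import pickle
S=pickle.load(open("s.pkl","rb"));s=S["top"]
P=pts(s)
c=s["pixels"][160:270,200:360]
cv2.imwrite("pics/c1.png",cv2.cvtColor(cv2.resize(c,None,fx=5,fy=5,interpolation=cv2.INTER_CUBIC),cv2.COLOR_RGB2BGR))
z=P[...,2]; 
sub=P[160:250,205:345]; m=(sub[...,2]>.09)&(sub[...,2]<.17)
q=sub[m]; print(np.histogram(q[:,2],bins=20))
zt=np.median(q[:,2]); b=q[abs(q[:,2]-zt)<.006]
print(zt,len(b)); 
r=cv2.minAreaRect((b[:,:2]*1000).astype(np.float32));print(r,cv2.boxPoints(r))
for (u,v) in [(222,190),(330,215),(290,178)]: print(u,v,P[v,u])
```

```text
(array([  4,   4,   3,  17, 123, 393, 784, 734, 286,  51,  11,   3,   6,
         1,   6,  27,  35,  32,  13,   3]), array([0.09032284, 0.0933114 , 0.09629997, 0.09928853, 0.10227709,
       0.10526566, 0.10825422, 0.11124279, 0.11423135, 0.11721992,
       0.12020848, 0.12319705, 0.12618561, 0.12917418, 0.13216274,
       0.13515131, 0.13813987, 0.14112844, 0.144117  , 0.14710556,
       0.15009413]))
0.11101279568120093 2214
((542.1869506835938, -95.29685974121094), (344.7710266113281, 71.01530456542969), 74.49375915527344) [[ 461.88562 -251.91504]
 [ 530.31604 -270.9005 ]
 [ 622.4883    61.32132]
 [ 554.05786   80.30679]]
222 190 [0.57867156 0.06867295 0.1065164 ]
330 215 [ 5.02709126e-01 -2.81607083e-01 -4.48384810e-04]
290 178 [ 0.62150044 -0.14703163  0.04767412]
```

View pics/c1.png

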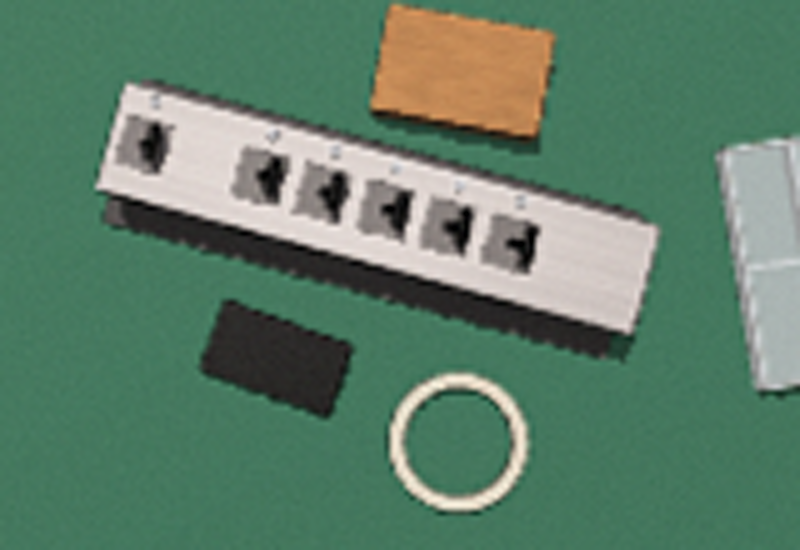

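Beam rectangle is 345 x 71 mm, which matches the given size. Its centre is (0.542,-0.095), stand y points at 74.5°, and the top is near z=0.111. I'll turn and shut the gripper first.

```bash
python3 -m pendant '[[[0,0,0,0,0,-0.93,0],[0,0,0,0,0,-0.93,0],[0,0,0,0,0,-0.93,0],[0,0,0,0,0,-0.93,0],[0,0,0,0,0,-0.93,0],[0,0,0,0,0,-0.93,0],[0,0,0,0,0,-0.93,0],[0,0,0,0,0,-0.94,0],[0,0,0,0,0,0,0],[0,0,0,0,0,0,0]]]' 40
```

```text
t: 1.1
tcp_pos: [0.2467, -0.574, 0.2449]
tool_rot: [0.797, 0.604, 0.0, -0.0]
force: [-0.1, -0.1, -0.4]
finger_gap: -0.004
gripper_force: 0.0
```

```bash
python3 -m pendant '[[[0.05,0.02,0,0,0,0,0],[0.05,0.02,0,0,0,0,0],[0.05,0.02,0,0,0,0,0],[0.05,0.02,0,0,0,0,0],[0.05,0.02,0,0,0,0,0],[0.05,0.02,0,0,0,0,0],[0.05,0.02,0,0,0,0,0],[0.05,0.02,0,0,0,0,0],[0.05,0.02,0,0,0,0,0],[0.048,0.017,0,0,0,0,0],[0,0,0,0,0,0,0],[0,0,0,0,0,0,0]]]'
python3 - <<'E'
from h import *
s=monitor.sense();print(s["tcp_pos"],s["t"],s["q"])
c=np.array([.5422,-.0953]);a=np.radians(74.5);y=np.array([np.cos(a),np.sin(a)]);x=np.array([y[1],-y[0]])
d=s["tcp_pos"][:2]-c;print("stand x,y",d@x,d@y)
w=eyes.snapshot("wrist");t=eyes.snapshot("top");sc=eyes.snapshot("scene")
P=pts(w);m=(P[...,2]>.095)&(P[...,2]<.121);q=P[m]
print(np.median(q[:,2]),m.sum());r=cv2.minAreaRect((q[:,:2]*1000).astype(np.float32));print(r)
save(w,"w1.png");save(sc,"sc2.png")
a_=cv2.resize(w["pixels"],(400,300));b=cv2.resize(sc["pixels"][130:260,150:323],(400,300))
cv2.imwrite("pics/v3.png",cv2.cvtColor(np.hstack([a_,b]),cv2.COLOR_RGB2BGR))
E
```

```text
t: 2.3
tcp_pos: [0.5055, -0.2318, 0.2453]
tool_rot: [0.796, 0.606, -0.0, 0.0]
force: [-1.4, -0.4, 0.7]
finger_gap: 0.002
gripper_force: 0.0
[ 0.50550281 -0.23178477  0.24525278] 2.3 [-6.30576384e-01  4.34961974e-01  1.60708789e+00 -6.35280544e-04
  1.09961617e+00 -3.60597408e-01]
stand x,y 0.0011114393496460136 -0.1413277827670369
0.11114179711452915 16281
((583.84716796875, -277.9005126953125), (182.59902954101562, 443.53076171875), 27.88728141784668)
```

View pics/v3.png

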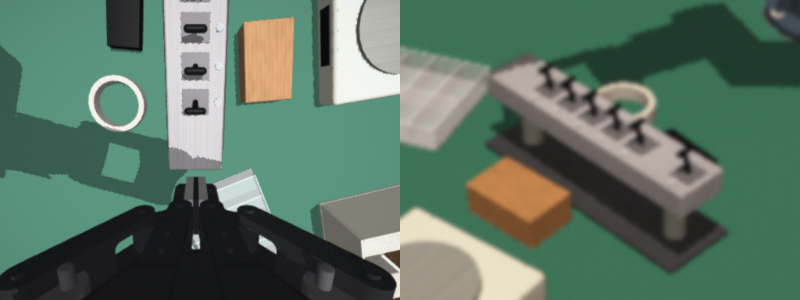

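The wrist view shows the shut fingers (195,190) centred on the beam's bare end, with lever 1 at (195,108) ahead. Descending to about 20 mm above the beam.

```bash
python3 -m pendant '[[[0,0,0.02,0,0,0,0],[0,0,0.02,0,0,0,0],[0,0,0.02,0,0,0,0],[0,0,0.02,0,0,0,0],[0,0,0.02,0,0,0,0],[0,0,0.02,0,0,0,0],[0,0,0,0,0,0,0],[0,0,0,0,0,0,0],[0,0,0,0,0,0,0],[0,0,0,0,0,0,0]]]'; python3 -m pendant '[[[0,0,0.0025,0,0,0,0],[0,0,0.0025,0,0,0,0],[0,0,0.0025,0,0,0,0],[0,0,0.0025,0,0,0,0],[0,0,0.0025,0,0,0,0],[0,0,0.0025,0,0,0,0],[0,0,0,0,0,0,0]]]'
```

```text
t: 3.45
tcp_pos: [0.5056, -0.2332, 0.1503]
tool_rot: [0.796, 0.605, 0.0, 0.001]
force: [0.4, 0.7, -0.4]
finger_gap: -0.0
gripper_force: 0.0
t: 4.15
tcp_pos: [0.5051, -0.2324, 0.1369]
tool_rot: [0.796, 0.605, -0.0, -0.0]
force: [0.1, -0.2, 0.1]
finger_gap: 0.003
gripper_force: 0.0
```

```bash
R='python3 -m pendant'; python3 -m pendant '[[[0,0,0.00125,0,0,0,0],[0,0,0.00125,0,0,0,0],[0,0,0.00125,0,0,0,0],[0,0,0.00125,0,0,0,0],[0,0,0.00125,0,0,0,0],[0,0,0.00125,0,0,0,0],[0,0,0.00125,0,0,0,0],[0,0,0,0,0,0,0]]]'|egrep 'pos|force'; python3 -m pendant '[[[0,0,0.00125,0,0,0,0],[0,0,0,0,0,0,0]]]'|egrep 'pos|force:'; python3 -m pendant '[[[0,0,0.00125,0,0,0,0],[0,0,0,0,0,0,0]]]'|egrep 'pos|force:'
```

```text
tcp_pos: [0.5052, -0.2325, 0.1301]
force: [0.2, 0.0, 0.6]
gripper_force: 0.0
tcp_pos: [0.5052, -0.2325, 0.1292]
force: [0.3, -1.0, 0.5]
gripper_force: 0.0
tcp_pos: [0.5052, -0.2325, 0.1282]
force: [-0.5, -0.1, 0.6]
gripper_force: 0.0
```

```bash
python3 -m pendant '[[[0,0,0.00125,0,0,0,0],[0,0,0,0,0,0,0]]]'|egrep 'pos|^force:'; python3 -m pendant '[[[0,0,0.00125,0,0,0,0],[0,0,0,0,0,0,0]]]'|egrep 'pos|^force:'
```

```text
tcp_pos: [0.5052, -0.2325, 0.1272]
force: [0.0, 1.0, 0.2]
tcp_pos: [0.5052, -0.2325, 0.1262]
force: [-0.0, 0.0, -0.4]
```

```bash
python3 -m pendant '[[[0,0,0.00125,0,0,0,0],[0,0,0,0,0,0,0]]]'|egrep 'pos|^force:'; python3 -m pendant '[[[0,0,0.00065,0,0,0,0],[0,0,0,0,0,0,0]]]'|egrep 'pos|^force:'
```

```text
tcp_pos: [0.5052, -0.2325, 0.1252]
force: [0.8, 0.1, -0.2]
tcp_pos: [0.5053, -0.2325, 0.1251]
force: [0.3, 0.5, 2.5]
```

```bash
python3 -m pendant '[[[0,0,0.00065,0,0,0,0],[0,0,0,0,0,0,0]]]'|egrep 'pos|^force:'
```

```text
tcp_pos: [0.5052, -0.2325, 0.125]
force: [-2.0, 1.6, 5.9]
```

Contact is at TCP z = 0.1250, so the beam top is at 0.111, which agrees with the cameras. Raising the tip to about 17.5 mm above the beam (TCP 0.1425).

```bash
python3 -m pendant '[[[0,0,-0.0115,0,0,0,0],[0,0,-0.0115,0,0,0,0],[0,0,0,0,0,0,0],[0,0,0,0,0,0,0]]]'|egrep 'pos|^force:|rot'
```

```text
tcp_pos: [0.5055, -0.2327, 0.1431]
tool_rot: [0.796, 0.605, 0.0, 0.001]
force: [0.1, -0.5, 0.4]
```

```bash
python3 -m pendant '[[[0.008,0,0.0008,0,0,0,0],[0.01,0,0,0,0,0,0],[0.01,0,0,0,0,0,0],[0.01,0,0,0,0,0,0],[0.01,0,0,0,0,0,0],[0.01,0,0,0,0,0,0],[0.01,0,0,0,0,0,0],[0.01,0,0,0,0,0,0],[0.01,0,0,0,0,0,0],[0.01,0,0,0,0,0,0]]]'
python3 - <<'E'
from h import *
w=eyes.snapshot("wrist");save(w,"w2.png")
E
```

```text
t: 7.75
tcp_pos: [0.5265, -0.1567, 0.1422]
tool_rot: [0.796, 0.605, 0.0, 0.0]
force: [-1.2, -6.0, 3.5]
finger_gap: 0.001
gripper_force: 2.3
```

View pics/w2.png

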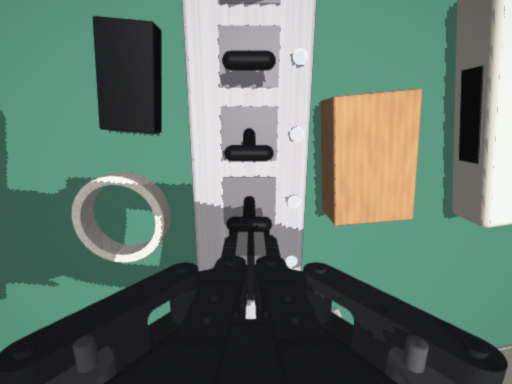

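The fingertip (250,240) is centred on the lever row, lever 1 has passed under it and lever 2 is being met. Force is about 6 N. Continuing.

```bash
python3 -m pendant '[[[0.01,0,0,0,0,0,0],[0.01,0,0,0,0,0,0],[0.01,0,0,0,0,0,0],[0.01,0,0,0,0,0,0],[0.01,0,0,0,0,0,0],[0.01,0,0,0,0,0,0],[0.01,0,0,0,0,0,0],[0.01,0,0,0,0,0,0],[0.01,0,0,0,0,0,0],[0.01,0,0,0,0,0,0],[0.01,0,0,0,0,0,0],[0.01,0,0,0,0,0,0],[0.01,0,0,0,0,0,0],[0.01,0,0,0,0,0,0]]]'
python3 - <<'E'
from h import *
s=monitor.sense()
c=np.array([.5422,-.0953]);a=np.radians(74.5);y=np.array([np.cos(a),np.sin(a)]);x=np.array([y[1],-y[0]])
d=s["tcp_pos"][:2]-c;print("stand x,y",d@x,d@y)
E
```

```text
t: 9.2
tcp_pos: [0.5561, -0.0484, 0.1418]
tool_rot: [0.796, 0.605, -0.0, -0.0]
force: [-1.7, -4.0, 0.9]
finger_gap: -0.003
gripper_force: 1.8
stand x,y 0.0008271135357040522 0.04886523418518355
```

Need +54 mm more, then a pause.

```bash
python3 -m pendant '[[[0.01,0,0,0,0,0,0],[0.01,0,0,0,0,0,0],[0.01,0,0,0,0,0,0],[0.01,0,0,0,0,0,0],[0.01,0,0,0,0,0,0],[0.01,0,0,0,0,0,0],[0.006,0,0,0,0,0,0],[0,0,0,0,0,0,0],[0,0,0,0,0,0,0]]]'
python3 - <<'E'
from h import *
s=monitor.sense()
c=np.array([.5422,-.0953]);a=np.radians(74.5);y=np.array([np.cos(a),np.sin(a)]);x=np.array([y[1],-y[0]])
d=s["tcp_pos"][:2]-c;print("stand x,y",d@x,d@y)
w=eyes.snapshot("wrist");save(w,"w3.png")
E
```

```text
t: 10.1
tcp_pos: [0.5703, 0.0025, 0.1419]
tool_rot: [0.796, 0.605, 0.0, -0.0]
force: [-0.7, -0.1, -0.3]
finger_gap: 0.001
gripper_force: 0.1
stand x,y 0.0009614395056928665 0.10170879063470142
```

View pics/w3.png

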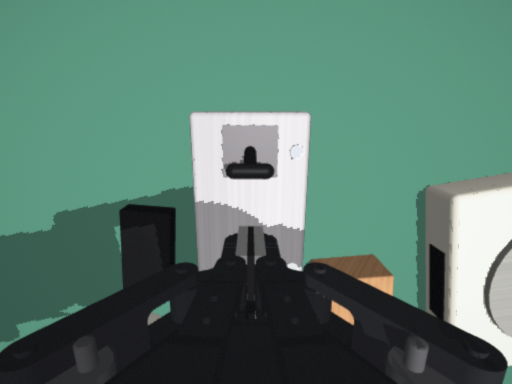

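The lone lever (250,165) is still on and clear of the fingertip (250,235). Force is about zero, so lever 5 has slipped under. Lifting straight up, then moving aside to look.

```bash
python3 -m pendant '[[[0,0,-0.01,0,0,0,0],[0,0,-0.02,0,0,0,0],[0,0,-0.03,0,0,0,0],[0,0,-0.04,0,0,0,0],[0,0,-0.05,0,0,0,0],[-0.05,0,-0.03,0,0,0,0],[-0.06,0,0,0,0,0,0],[-0.06,0,0,0,0,0,0],[-0.06,0,0,0,0,0,0],[-0.06,0,0,0,0,0,0],[-0.06,0,0,0,0,0,0],[0,0,0,0,0,0,0],[0,0,0,0,0,0,0]]]'
python3 - <<'E'
from h import *
w=eyes.snapshot("wrist");sc=eyes.snapshot("scene")
a_=cv2.resize(w["pixels"],(400,300));b=cv2.resize(sc["pixels"][130:260,150:323],(400,300))
cv2.imwrite("pics/v4.png",cv2.cvtColor(np.hstack([a_,b]),cv2.COLOR_RGB2BGR))
c=np.array([.5422,-.0953]);a=np.radians(74.5);y=np.array([np.cos(a),np.sin(a)]);x=np.array([y[1],-y[0]])
P=pts(w);d=P[...,:2]-c;Y=d@y;X=d@x
dark=w["pixels"].max(-1)<70
for h in(-85,-45,-5,35,75,150):
    m=dark&(abs(X)<.02)&(Y>h/1e3-.02)&(Y<h/1e3+.036)&(P[...,2]>.116)&(P[...,2]<.16)
    if m.sum(): print(h,m.sum(),"top",np.percentile(P[m][:,2],95)-.111,"bar y",np.median(Y[m])*1e3-h)
E
```

```text
t: 11.45
tcp_pos: [0.4947, -0.2691, 0.2863]
tool_rot: [0.797, 0.604, 0.0, -0.0]
force: [-0.3, 0.4, -0.3]
finger_gap: 0.001
gripper_force: 0.0
-85 301 top 0.017889187821634053 bar y 23.611363017272787
-45 548 top 0.017783839752389993 bar y 15.068239587995784
-5 237 top 0.01772919490914339 bar y -14.857628184492107
```

View pics/v4.png

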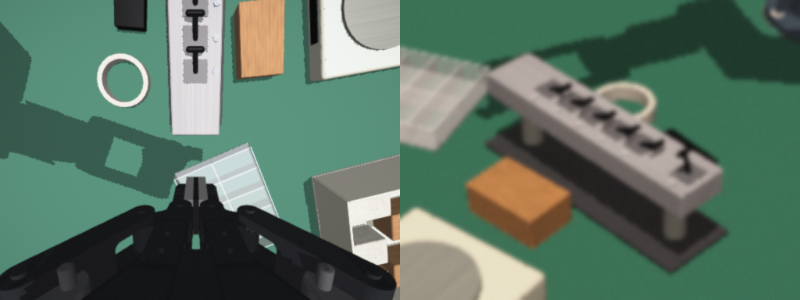

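The scene crop (right) shows all five row levers lying over, from (560,88) to (650,143), and the lone lever upright at (685,157). Measured bar tops are about 17.8 mm, so the levers sit near 1.4 rad. The carton, tape and bit case have not moved.

```bash
python3 -c "
from station import job
print(job.sign_off())"
```

```text
the job is handed in; nothing more can be done
None
```

I laid all five levers over to off in one drag and handed the job in at about 11.5 s; levers 1–3 measure near 1.4 rad, 4 and 5 look the same by eye, the lone lever is still on, and nearby items look undisturbed.

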